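# Put two mixed-up desk drawers back into the shells that fit them

### The job

The narrow blue drawer has been pushed into the wide white shell by mistake, and the wide drawer is standing out on the desk. Take the narrow drawer out, bring it over to the narrow shell and push it in until its front is flush, then push the wide drawer home into the wide shell in the same way. Keep the drawers level, because small vials stand in them, and leave the stapler and the two cartons where they are.

Things in the scene. Friction and masses are not known exactly. Their poses are not given: they have to be found in the camera images.
- drawer_narrow: Blue open-topped desk drawer, loose, about 0.15 kg: box 92 mm long (x), 44 mm wide (y), 48 mm high, walls 3.5 mm. Origin: centre of its underside; +x to its plain tail; front panel with black knob at x = -46 mm. Two vials stand loose inside, below the rim. Can be gripped across its sides. Starts loosely in the wide shell, a little askew, front up to 20 mm out of the mouth.
- drawer_wide: Blue open-topped desk drawer, loose, about 0.15 kg: box 92 mm long (x), 62 mm wide (y), 48 mm high, walls 3.5 mm. Origin: centre of its underside; +x to its plain tail; front panel with black knob at x = -46 mm. Two vials stand loose inside, below the rim. Can be gripped across its sides. Starts to the right, knob roughly to the robot; a grey cabinet 155 mm high stands close beyond it.
- drawer_narrow_knob (a point): Grip point on the narrow drawer's black knob: on the knob's axis, 19 mm in front of the front panel and 22 mm above the drawer's underside. The knob is 21 mm across and stands out 30 mm. Axes as the drawer's.
- drawer_wide_knob (a point): Grip point on the wide drawer's black knob: on the knob's axis, 19 mm in front of the front panel and 22 mm above the drawer's underside. The knob is 21 mm across and stands out 30 mm. Axes as the drawer's.
- shell_narrow: Fixed white drawer shell for the 44 mm drawer: open in front (its -x side), floor level with the desk. Outside 62 wide, 98 deep, 60 mm high; bay 50 wide, 55 high, 92 mm deep to a rigid back wall. Origin: desk height, bay's middle line, 46 mm behind the mouth; the drawer fully home has its origin and x axis here, its front flush with the mouth.
- shell_wide: Fixed white drawer shell for the 62 mm drawer: open in front (its -x side), floor level with the desk. Outside 80 wide, 98 deep, 60 mm high; bay 68 wide, 55 high, 92 mm deep to a rigid back wall. Origin: desk height, bay's middle line, 46 mm behind the mouth; the drawer fully home has its origin and x axis here, its front flush with the mouth.
- stapler: Loose dark blue desk stapler, 34 mm wide, 138 mm long, 39 mm high, lying between the two shells and reaching towards the robot, its length along world x: a drawer that crosses must be lifted over it. Origin: centre of its underside; its own y runs along its length. Leave it alone.
- carton_tall: Loose white and purple carton, 59 x 37 x 70 mm, standing between the shells beyond the stapler. Origin: centre of its underside. Leave it alone.
- carton_small: Loose dark blue carton, 41 x 33 x 52 mm, standing on the left by the white packs (100 mm high). Origin: centre of its underside. Leave it alone.

How it is judged:
On the way, in this order (a step that is already met when the one before it is completed fails the run):
1. the narrow drawer is clear out of the wide shell ((x of drawer_narrow in the frame of shell_wide below -0.094 m or horizontal distance between drawer_narrow and shell_wide above 0.105 m)), for 0.1 s.
2. the narrow drawer is fully home in the narrow shell (x of drawer_narrow in the frame of shell_narrow between -0.006 and 0.006 m and y of drawer_narrow in the frame of shell_narrow between -0.008 and 0.008 m and z of drawer_narrow in the frame of shell_narrow below 0.005 m and angle between the x axis of drawer_narrow and the x axis of shell_narrow, either way round below 0.1 rad and angle between drawer_narrow's own z axis and vertical below 0.06 rad), for 0.2 s.
3. the wide drawer is fully home in the wide shell (x of drawer_wide in the frame of shell_wide between -0.006 and 0.006 m and y of drawer_wide in the frame of shell_wide between -0.008 and 0.008 m and z of drawer_wide in the frame of shell_wide below 0.005 m and angle between the x axis of drawer_wide and the x axis of shell_wide, either way round below 0.1 rad and angle between drawer_wide's own z axis and vertical below 0.06 rad), for 0.2 s.
At the end, for the whole second after the job is handed in: The narrow drawer stands fully home in the narrow shell and the wide drawer in the wide shell: front flush with the shell's front edges within 6 mm, within 8 mm of the bay's middle line, in line with it, down on the desk, level and at rest (all of step 2 and all of step 3 and linear speed of each of drawer_narrow, drawer_wide below 0.02 m/s); the robot touches nothing.
It fails at once if a drawer is tipped by more than about 25 degrees (angle between any of drawer_narrow, drawer_wide's own z axis and vertical above 0.45 rad).
It fails at once if the stapler or a carton is moved by more than 25 mm (distance of any of stapler, carton_tall, carton_small from where it was at the start of the episode above 0.025 m).
It also fails if it takes over 72 s, if anything falls off the work surface, if the arm or the gripper's body presses on something with over 40 N, if the wrist force passes 120 N, or if a joint passes its speed limit or range.

### The arm

A 6-joint arm with a two-finger parallel gripper is mounted at the origin on the work surface; the furniture and walls round the work are solid. World frame = base frame: x ahead of the robot, y to its left, z up, the work surface at z = 0. Lengths are in m, angles in rad, forces in N, time in s.
With the tool pointing down it reaches from about 0.35 to 0.975 m from the base axis. Payload 4.9 kg.
Tool frame: the origin (TCP) lies midway between the tips of the shut fingers; the grasp point (between the pads) lies 19 mm behind it (ctrl.tcp_to_grasp is the distance from the TCP to the grasp point, in m); z points along the fingers, y is the line along which they close (so a half turn about z gives the same grasp; the last joint's range is limited). The gripper opens to 85 mm and grips with 20 to 120 N. Pads are 22 mm wide; open, the fingers measure 114 mm over their backs; the gripper's body (76 mm by 85 mm) begins 54 mm behind the grasp point. The pads swing forward as they close: fully open they stand 13 mm farther back than shut.
Start: joints at [1.019, 0.053, 1.613, -0, 1.476, -0.119], TCP at [0.262, 0.567, 0.231] pointing down, gripper open.
Joint ranges: [-3.01, 3.01], [-1.01, 2.22], [0.06, 2.58], [-1.02, 4.17], [0.09, 2.62], [-3.14, 3.14]. Speed limits (rad/s): [2.57, 2.57, 3.14, 3.14, 3.14, 3.14].

### API

Orientations are given as a rotation vector (axis times angle).
In Python, from station import ctrl, vision, get_obs gives the robot as it stands (ctrl), with the cameras (vision) and the readings as plain functions.
- The arm moves only by the shell command python3 jog.py 'ROWS' [FORCE]. ROWS is rows parted by semicolons, their numbers by spaces, 1 to 20 of them, each of 7 numbers: the finger opening in m, then dx, dy, dz in m, then a rotation vector rx, ry, rz in rad; each row is the pose to reach, as a shift and turn from the pose commanded when the command began, along the tool's axes at that moment; what a row does not reach only later rows make up. A row lasts 1/12 s, in which the tool goes at most 0.0417 m and 0.125 rad, less where a joint would pass 70% of its speed; a pose out of reach is approached as far as the arm can. The fingers move at their own pace and stop on an object; FORCE is the grip in N (left out, the last holds). Time passes only in rows, so rows that do not move let the fingers close. It prints the time, the measured TCP pose, the force, the opening and the grip force at its end.
- get_obs(): the state, without advancing time (a new reading comes with each control period).
- vision.get_image(name): name is "scene" or "side" or "wrist"; returns the picture (420x560x3 uint8, red, green, blue); there is no depth.
- vision.camera_params(name): a dict with "fx", "fy", "cx", "cy" (pixels), "k1" (the pictures are not rectified: a ray, as slopes to the right and down, at radius r is drawn at 1 + k1 r^2 times it, then the intrinsics apply), "T" (4x4, takes a point from camera to world coordinates); the wrist camera has in their place "tool_from_camera" (4x4, takes a point from camera to tool coordinates, whose origin is the TCP and whose axes are the flange's). Camera axes: x right, y down, z forward; pixel columns grow to the right and rows downward; lengths in m; the calibration is good to about 2 mm. A picture is of the moment at which its call begins: read the wrist's pose just before it. camera_params takes no time and is no camera call.
- ctrl.finish_job(): hands the job in; it is judged then, once.
The state is a dict: "t": time; "q": joint angles; "dq": joint speeds; "effort": joint torques, N m; "tool_pos": TCP position; "tool_rot": TCP orientation; "contact_force": force on the tool from outside, world axes, zero at the start; "wrist_torque": the same for the moment, N m; "opening": finger opening in m; "grip_force": force on a finger pad.
Only numpy, scipy, OpenCV 4.12 (cv2) and the standard library are available. Lean on these libraries where they do the work, as an engineer would, in place of code of your own. Each camera call takes 0.05 s, during which the arm holds its last target. There are 200 camera calls.

## Working session

There is one attempt and no reset: what is moved stays moved. The work goes in short steps, Python scripts to look and compute and a shell command to move; the robot and the scene stay as the last step left them, time stands still between calls to the robot, and variables do not carry over. Pictures are saved under pics/ and viewed, at most 10 in all, crops included, and the job is handed in when it is done.

```bash
ls; mkdir -p pics
cat > h.py <<'E'
import numpy as np, cv2
from station import ctrl, vision, get_obs
from scipy.spatial.transform import Rotation as R
def snap(n,f):
    im=vision.get_image(n); cv2.imwrite('pics/'+f,cv2.cvtColor(im,cv2.COLOR_RGB2BGR)); return im
def cam(n):
    p=vision.camera_params(n)
    if n=='wrist':
        o=get_obs(); T=np.eye(4); T[:3,:3]=R.from_rotvec(o['tool_rot']).as_matrix(); T[:3,3]=o['tool_pos']
        p['T']=T@np.array(p['tool_from_camera'])
    p['T']=np.array(p['T']); return p
def ray(p,uv):
    K=np.array([[p['fx'],0,p['cx']],[0,p['fy'],p['cy']],[0,0,1.]])
    s=cv2.undistortPoints(np.array(uv,float).reshape(-1,1,2),K,np.array([p['k1'],0,0,0.]))[:,0]
    d=np.c_[s,np.ones(len(s))]@p['T'][:3,:3].T
    return p['T'][:3,3],d
def onz(p,uv,z):
    o,d=ray(p,uv); return o+d*((z-o[2])/d[:,2])[:,None]
def tri(p1,u1,p2,u2):
    o1,d1=ray(p1,u1);o2,d2=ray(p2,u2);out=[]
    for a,b in zip(d1,d2):
        s,_,_,_=np.linalg.lstsq(np.c_[a,-b],o2-o1,rcond=None)
        x=o1+a*s[0];y=o2+b*s[1];out.append([*(x+y)/2,np.linalg.norm(x-y)])
    return np.array(out)
def proj(p,X):
    Ti=np.linalg.inv(p['T']); K=np.array([[p['fx'],0,p['cx']],[0,p['fy'],p['cy']],[0,0,1.]])
    return cv2.projectPoints(np.array(X,float).reshape(-1,1,3),cv2.Rodrigues(Ti[:3,:3])[0],Ti[:3,3],K,np.array([p['k1'],0,0,0.]))[0][:,0]
np.set_printoptions(precision=4,suppress=True)
E
python3 - <<'E'
from h import *
for n in ('scene','side','wrist'):
    snap(n,n+'0.png'); p=cam(n); print(n,p['fx'],p['k1'],p['T'])
print(get_obs(), ctrl.tcp_to_grasp)
E
```

```text
jog.py
pics
station.py
scene 415.2604017410667 0.008784396935836845 [[ 0.5581 -0.5987  0.5745 -0.0459]
 [-0.8296 -0.3897  0.3998 -0.3232]
 [-0.0155 -0.6997 -0.7142  0.762 ]
 [ 0.      0.      0.      1.    ]]
side 400.72894125747655 -0.008288969766935694 [[-0.995  -0.0508  0.0865  0.4201]
 [-0.0999  0.5804 -0.8082  0.8256]
 [-0.0092 -0.8128 -0.5825  0.6069]
 [ 0.      0.      0.      1.    ]]
wrist 352.3845746800649 -0.07523736531286296 [[ 0.4192  0.869   0.2628  0.1954]
 [ 0.9079 -0.4005 -0.1239  0.598 ]
 [-0.0025  0.2905 -0.9569  0.3729]
 [ 0.      0.      0.      1.    ]]
{'t': 0.15, 'q': array([ 1.019 ,  0.0533,  1.614 , -0.    ,  1.476 , -0.119 ]), 'dq': array([-0.0013, -0.0006, -0.0048,  0.0006,  0.0007,  0.001 ]), 'effort': array([ -0.0002, -39.4243, -37.072 ,  -0.0002,   0.0047,  -0.    ]), 'tool_pos': array([0.2619, 0.567 , 0.2303]), 'tool_rot': array([-0.6744, -3.0678,  0.0024]), 'contact_force': array([ 0.6083,  0.006 , -0.5068]), 'wrist_torque': array([0.0249, 0.0603, 0.0395]), 'grip_force': 0.0, 'opening': 0.08555130602044593} 0.0187
```

View pics/scene0.png

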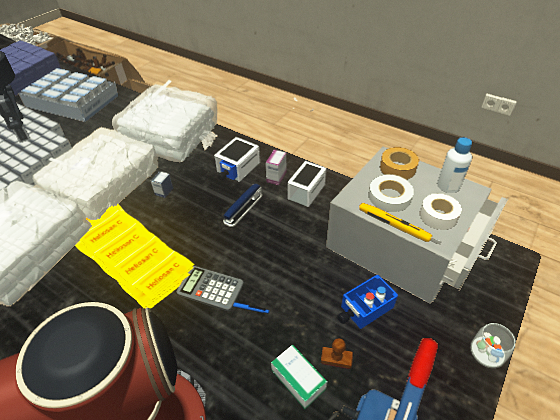

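View pics/side0.png

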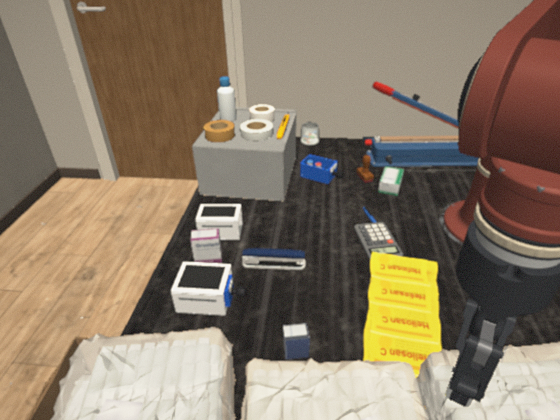

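Scene view: the wide shell with the blue narrow drawer is near (238,158), knob near (226,172); carton_tall at (276,166), stapler at (243,203), narrow shell at (308,183), wide drawer at (370,302), carton_small at (161,183). The side view shows the same layout, with the wide shell at (203,288), the narrow shell at (219,220) and the wide drawer at (319,168).

Next, magnified crops of both views.

Run:
```python
import cv2,numpy as np
s=cv2.imread('pics/scene0.png');d=cv2.imread('pics/side0.png')
def c(im,x,y,w,h):return cv2.resize(im[y:y+h,x:x+w],(400,300),interpolation=cv2.INTER_CUBIC)
out=np.vstack([np.hstack([c(s,205,130,80,60),c(s,270,150,80,60)]),np.hstack([c(d,165,250,80,60),c(d,180,190,80,60)])])
cv2.imwrite('pics/crop1.png',out)
out=np.vstack([np.hstack([c(s,330,270,80,60),c(d,285,140,80,60)])]);cv2.imwrite('pics/crop2.png',out)
```

```text
(no output)
```

View pics/crop1.png

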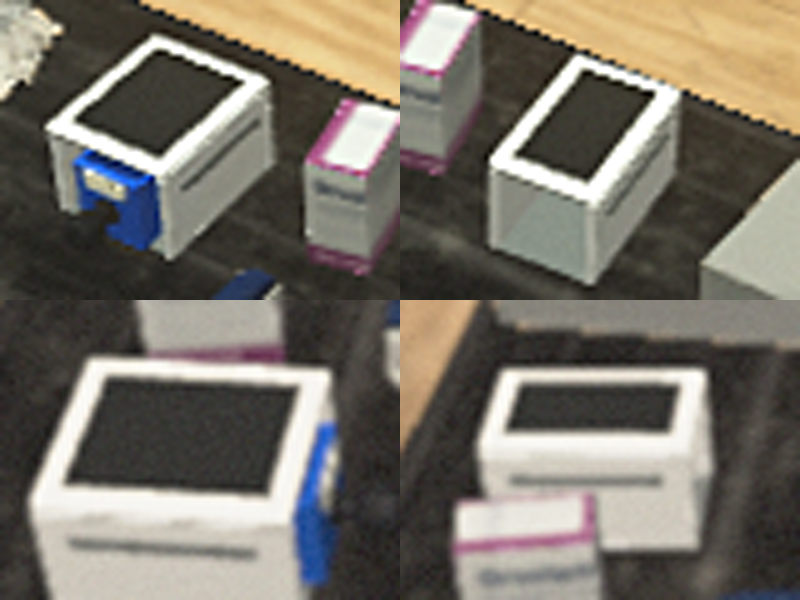

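View pics/crop2.png

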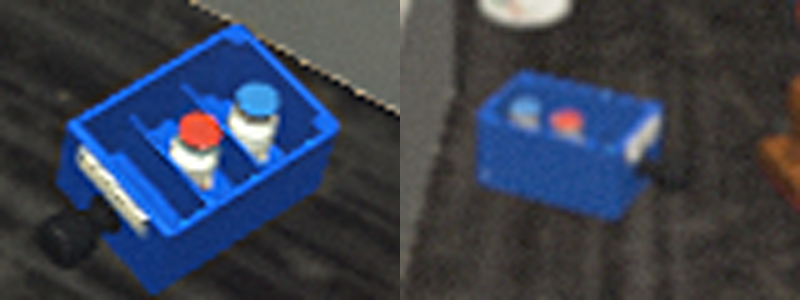

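Shells' top corners and the wide drawer's rim are clear in both views, and I've read them off the 5x crops. Triangulate them now.

```bash
cat > m1.py <<'E'
from h import *
S,D=cam('scene'),cam('side')
def o(pts,off): return (np.array(pts,float)+.5)/5-.5+off
def fit(P,L,W,n):
    # corner order FL,BL,BR,FR
    c=P[:,:3].mean(0); f=(P[1]+P[2]-P[0]-P[3])[:2]/2; l=(P[0]+P[1]-P[2]-P[3])[:2]/2
    print(n,'c',c,'yaw_f',np.arctan2(f[1],f[0]),'yaw_l',np.arctan2(-l[0],l[1]),'LxW',np.hypot(*f),np.hypot(*l),'vs',L,W,'z',P[:,2],'res',P[:,3])
    for X in P: pass
a=tri(S,o([(48,126),(152,36),(271,77),(165,170)],(205,130)),D,o([(302,225),(30,205),(87,58),(332,70)],(165,250)))
fit(a,98,80,'wide shell')
a=tri(S,o([(90,163),(175,55),(282,93),(195,203)],(270,150)),D,o([(297,160),(80,140),(102,68),(312,70)],(180,190)))
fit(a,98,62,'narrow shell')
a=tri(S,o([(72,128),(235,28),(340,125),(168,238)],(330,270)),D,o([(232,158),(78,105),(120,70),(262,100)],(285,140)))
fit(a,92,62,'wide drawer'); print(a)
for n,p,z in (('nd',o([(78,150),(160,185)],(205,130)),.048),('nd bottom',o([(155,250)],(205,130)),0.),('wknob',o([(60,238)],(330,270)),.022),
  ('stapler',[(250,186),(229,222)],.0),('tall',o([(345,100),(318,165),(368,182)],(205,130)),.07),('scarton',[(153,176),(163,180),(171,172)],.052)): print(n,onz(S,p,z))
E
python3 m1.py
```

```text
wide shell c [0.6355 0.2923 0.0605] yaw_f 0.023533247620768347 yaw_l 0.05039969517779387 LxW 0.09872845731523525 0.07943068286056558 vs 98 80 z [0.0592 0.0602 0.0605 0.062 ] res [0.0059 0.001  0.0009 0.0036]
narrow shell c [0.6521 0.0766 0.06  ] yaw_f 0.0626593319806436 yaw_l 0.07060968288645185 LxW 0.09862018636154253 0.062008362883730905 vs 98 62 z [0.0563 0.0622 0.0597 0.0617] res [0.0068 0.002  0.0025 0.0015]
wide drawer c [ 0.4243 -0.2106  0.0483] yaw_f -0.39757175694280084 yaw_l -0.361680327496654 LxW 0.09097830893894551 0.05801544767198846 vs 92 62 z [0.0448 0.0506 0.0478 0.0499] res [0.0079 0.0059 0.0019 0.0017]
[[ 0.3927 -0.1655  0.0448  0.0079]
 [ 0.4763 -0.2015  0.0506  0.0059]
 [ 0.4561 -0.255   0.0478  0.0019]
 [ 0.3719 -0.2205  0.0499  0.0017]]
nd [[0.5909 0.314  0.048 ]
 [0.5918 0.2582 0.048 ]]
nd bottom [[0.5894 0.2652 0.    ]]
wknob [[ 0.3639 -0.1808  0.022 ]]
stapler [[0.5902 0.2162 0.    ]
 [0.4556 0.1809 0.    ]]
tall [[0.6828 0.2001 0.07  ]
 [0.6299 0.1808 0.07  ]
 [0.6326 0.1512 0.07  ]]
scarton [[0.4399 0.4145 0.052 ]
 [0.4429 0.3812 0.052 ]
 [0.4771 0.3863 0.052 ]]
```

```bash
cat >> h.py <<'E'
def plan(pos,yaw):
    """tool-axis shift to reach TCP pos with tool pointing down, -tool x along heading yaw"""
    o=get_obs(); A=R.from_rotvec(o['tool_rot']); c,s=np.cos(yaw),np.sin(yaw)
    B=R.from_matrix(np.array([[-c,-s,0],[-s,c,0],[0,0,-1.]]))
    B=B
    d=A.inv().apply(np.array(pos)-o['tool_pos']); r=(A.inv()*B).as_rotvec()
    print('t',round(o['t'],2),'shift',d,'rot',r,'rows',np.linalg.norm(d)/.0417,np.linalg.norm(r)/.125)
E
python3 - <<'E'
from h import *
S=cam('scene')
print(R.from_rotvec(get_obs()['tool_rot']).as_matrix())
plan((.48,.29,.22),.035)
print('cabinet base',onz(S,[(330,248),(432,300)],0),'top',onz(S,[(331,207),(435,262)],.155))
print(vision.camera_params('wrist')['tool_from_camera'])
E
python3 jog.py '0.045 -0.314 -0.16 0.01 0 0 -0.468;0.045 -0.314 -0.16 0.01 0 0 -0.468;0.045 -0.314 -0.16 0.01 0 0 -0.468;0.045 -0.314 -0.16 0.01 0 0 -0.468;0.045 -0.314 -0.16 0.01 0 0 -0.468;0.045 -0.314 -0.16 0.01 0 0 -0.468;0.045 -0.314 -0.16 0.01 0 0 -0.468;0.045 -0.314 -0.16 0.01 0 0 -0.468;0.045 -0.314 -0.16 0.01 0 0 -0.468;0.045 -0.314 -0.16 0.01 0 0 -0.468;0.045 -0.314 -0.16 0.01 0 0 -0.468;0.045 -0.314 -0.16 0.01 0 0 -0.468'
python3 - <<'E'
from h import *
snap('wrist','w1.png')
im=cv2.imread('pics/w1.png'); cv2.imwrite('pics/w1b.png',cv2.resize(im,(800,600),interpolation=cv2.INTER_CUBIC))
E
```

```text
t: 1.15
tool_pos: [0.4796, 0.2907, 0.221]
tool_rot: [0.055, -3.14, -0.0]
contact_force: [-0.2, 1.2, 0.5]
opening: 0.0453
grip_force: 0.0
```

View pics/w1b.png

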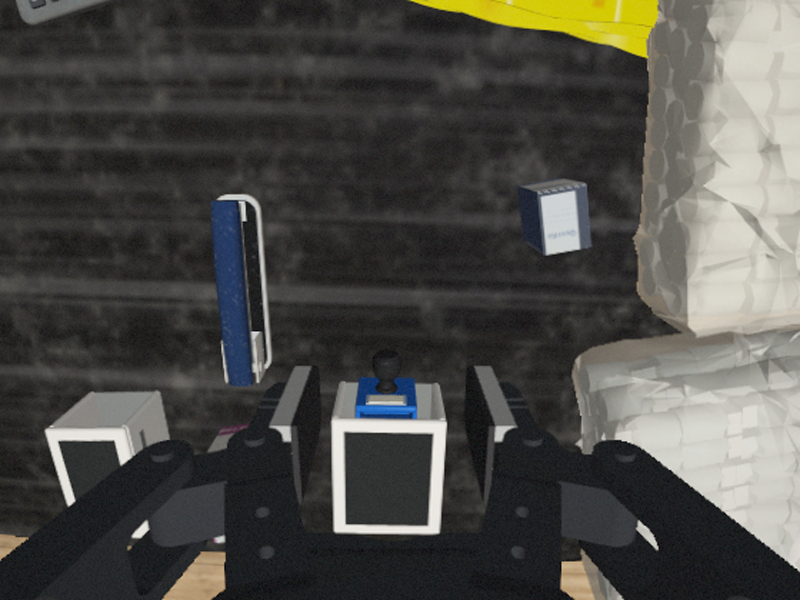

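Wrist view (800x600 scale): the knob is at about (386,365), the drawer's panel top edge runs (357..416, 378), and the shell's top front edge runs (331..446, 420). The stapler spans columns 212–270, rows 195–385, and carton_small is near (555,215).

Run:
```python
from h import *
W=cam('wrist')
o=lambda p:(np.array(p,float)+.5)*.7-.5
im=cv2.imread('pics/w1.png'); hsv=cv2.cvtColor(im,cv2.COLOR_BGR2HSV)
def box(m,r):
    x0,y0,x1,y1=[int(v*.7) for v in r]; k=np.zeros_like(m);k[y0:y1,x0:x1]=m[y0:y1,x0:x1]
    c=max(cv2.findContours(k,cv2.RETR_EXTERNAL,cv2.CHAIN_APPROX_NONE)[0],key=cv2.contourArea);return c
white=cv2.inRange(hsv,(0,0,215),(180,50,255))
q=cv2.approxPolyDP(cv2.convexHull(box(white,(322,405,455,545))),6,True)[:,0]; print('shell top px',q*1/.7,'\n',onz(W,q,.06))
blue=cv2.inRange(hsv,(105,150,60),(125,255,255))
b=box(blue,(340,365,430,420))[:,0]; print('blue ext',b.min(0)/.7,b.max(0)/.7)
q=np.array([b[b.sum(1).argmin()],b[(b[:,0]-b[:,1]).argmax()]]);print('panel top',q/.7,onz(W,q,.048))
print('knob tip/centre',onz(W,o([(386,351),(386,364)]),.030), onz(W,o([(372,364),(400,364)]),.022))
c=box(blue,(200,180,280,400));print('stapler',onz(W,o([(212,197),(268,197),(268,385),(222,385)]),.0))
print('small',onz(W,o([(518,185),(587,182),(592,248)]),.052))
# panel two-view height check with scene camera
S=cam('scene');oo=lambda p:(np.array(p,float)+.5)/5-.5+(205,130)
print('tri panel L,R',tri(W,q[::-1],S,oo([(78,150),(160,185)])))
```

```text
shell top px [[332.8571 420.    ]
 [444.2857 422.8571]
 [437.1429 531.4286]
 [334.2857 528.5714]] 
 [[0.5888 0.254  0.06  ]
 [0.5882 0.3305 0.06  ]
 [0.6818 0.3318 0.06  ]
 [0.682  0.2547 0.06  ]]
blue ext [355.7143 377.1429] [415.7143 417.1429]
panel top [[360.     377.1429]
 [412.8571 378.5714]] [[0.5615 0.2714 0.048 ]
 [0.5613 0.308  0.048 ]]
knob tip/centre [[0.5488 0.2886 0.03  ]
 [0.559  0.2889 0.03  ]] [[0.5631 0.2786 0.022 ]
 [0.5623 0.2993 0.022 ]]
stapler [[0.4467 0.1592 0.    ]
 [0.4456 0.2001 0.    ]
 [0.5949 0.1948 0.    ]
 [0.5967 0.1572 0.    ]]
small [[0.4271 0.3656 0.052 ]
 [0.4233 0.4083 0.052 ]
 [0.4642 0.4173 0.052 ]]
tri panel L,R [[0.5661 0.3029 0.0611 0.0222]
 [0.5808 0.265  0.0403 0.03  ]]
```

Run:
```python
from h import *
W=cam('wrist'); S=cam('scene')
o=lambda p:(np.array(p,float)+.5)*.7-.5
print('panel bottom',onz(W,o([(360,377.5),(413,378.5)]),0.0))
print('panel top seen',onz(W,o([(357,416),(416,416)]),.048))
print('knob tip low edge',onz(W,o([(386,351)]),.0115), 'knob sides',onz(W,o([(371,364),(401,364)]),.022))
oo=lambda p:(np.array(p,float)+.5)/5-.5+(205,130)
print('tri bottom R',tri(W,o([(360,377.5)]),S,oo([(155,250)])),'top',tri(W,o([(416,416),(357,416)]),S,oo([(78,150),(160,185)])))
im=cv2.imread('pics/w1.png')[238:305,230:312]; a=cv2.resize(im,(410,335),interpolation=cv2.INTER_CUBIC)
cv2.imwrite('pics/c3.png',cv2.convertScaleAbs(a,alpha=1.8,beta=10))
```

```text
panel bottom [[0.5853 0.2687 0.    ]
 [0.5846 0.3109 0.    ]]
panel top seen [[0.5919 0.2696 0.048 ]
 [0.5904 0.3115 0.048 ]]
knob tip low edge [[0.5567 0.2886 0.0115]] knob sides [[0.5631 0.2779 0.022 ]
 [0.5623 0.3001 0.022 ]]
tri bottom R [[ 0.5893  0.2677 -0.0032  0.0046]] top [[0.5884 0.3113 0.051  0.0004]
 [0.6012 0.2684 0.0352 0.0032]]
```

View pics/c3.png

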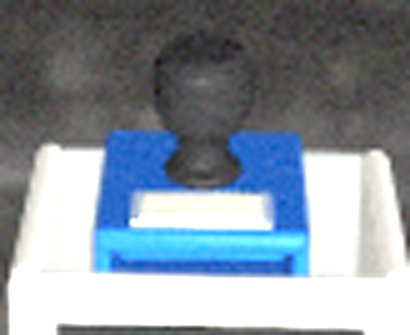

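The crop shows the knob ball centred at about (270.5,255) in native pixels. The panel's foot is on row 264 and its top edge on row 285, so the panel is at x≈0.586, with the knob grip point at x≈0.567, y≈0.289.

```bash
python3 -c "
from h import *
plan((.567,.289,.06),.02);plan((.567,.289,.006),.02)"
```

```text
t 1.2 shift [-0.0875 -0.0054  0.1611] rot [ 0.0002 -0.0006  0.0162] rows 4.398294392279685 0.12985628586103493
t 1.2 shift [-0.0876 -0.0054  0.2151] rot [ 0.0002 -0.0006  0.0162] rows 5.570390074177772 0.12985628586103493
```

```bash
python3 jog.py '0.045 -0.0875 -0.0055 0.0 0 0 0.016;0.045 -0.0875 -0.0055 0.0 0 0 0.016;0.045 -0.0875 -0.0055 0.0 0 0 0.016;0.045 -0.0875 -0.0055 0.16 0 0 0.016;0.045 -0.0875 -0.0055 0.16 0 0 0.016;0.045 -0.0875 -0.0055 0.16 0 0 0.016;0.045 -0.0875 -0.0055 0.16 0 0 0.016;0.045 -0.0875 -0.0055 0.19 0 0 0.016;0.045 -0.0875 -0.0055 0.205 0 0 0.016;0.045 -0.0875 -0.0055 0.214 0 0 0.016;0.045 -0.0875 -0.0055 0.214 0 0 0.016;0.015 -0.0875 -0.0055 0.214 0 0 0.016;0.015 -0.0875 -0.0055 0.214 0 0 0.016;0.015 -0.0875 -0.0055 0.214 0 0 0.016;0.015 -0.0875 -0.0055 0.214 0 0 0.016;0.015 -0.0875 -0.0055 0.214 0 0 0.016;0.015 -0.0875 -0.0055 0.214 0 0 0.016' 30
```

```text
t: 2.62
tool_pos: [0.569, 0.2889, 0.0095]
tool_rot: [-0.03, 3.139, 0.003]
contact_force: [-2.0, 2.1, 6.1]
opening: 0.019
grip_force: 29.7
```

```bash
python3 jog.py '0.015 0.01 0 -0.003 0 0 0;0.015 0.03 0 -0.003 0 0 0;0.015 0.05 0 -0.003 0 0 0;0.015 0.07 0 -0.003 0 0 0;0.015 0.09 0 -0.003 0 0 0;0.015 0.107 0 -0.003 0 0 0;0.015 0.107 0 -0.003 0 0 0;0.015 0.107 0 -0.003 0 0 0'
python3 - <<'E'
from h import *
snap('scene','s2.png');snap('side','d2.png');snap('wrist','w2.png')
c=lambda f,x,y,w,h:cv2.resize(cv2.imread('pics/'+f)[y:y+h,x:x+w],(400,300),interpolation=cv2.INTER_CUBIC)
cv2.imwrite('pics/v2.png',np.vstack([np.hstack([c('s2.png',190,140,100,75),c('d2.png',180,240,100,75)]),np.hstack([c('w2.png',180,210,180,135),c('w2.png',0,0,560,420)])]))
E
```

```text
t: 3.28
tool_pos: [0.4593, 0.2857, 0.0104]
tool_rot: [0.031, -3.14, 0.001]
contact_force: [-0.7, 0.0, -0.3]
opening: 0.0193
grip_force: 29.5
```

View pics/v2.png

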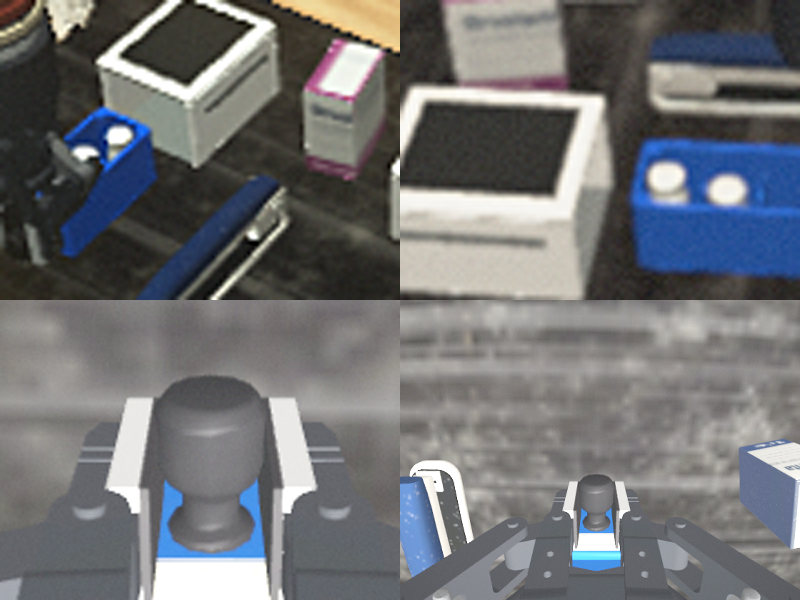

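Pulled out: the scene and side crops show a clear gap between the drawer's tail and the wide shell, with both vials upright. Next I let go of the knob and regrip across the sides.

```bash
python3 jog.py '0.045 0 0 0 0 0 0;0.045 0 0 0 0 0 0;0.045 0 0 0 0 0 0;0.045 0 0 -0.04 0 0 0;0.045 0 0 -0.075 0 0 0;0.066 0 0 -0.075 0 0 0;0.066 -0.04 0 -0.075 0 0 0;0.066 -0.041 0 -0.075 0 0 0;0.066 -0.041 0 -0.075 0 0 0;0.066 -0.041 0 -0.045 0 0 0;0.066 -0.041 0 -0.015 0 0 0;0.066 -0.041 0 0 0 0 0;0.066 -0.041 0 0 0 0 0;0.03 -0.041 0 0 0 0 0;0.03 -0.041 0 0 0 0 0;0.03 -0.041 0 0 0 0 0;0.03 -0.041 0 0 0 0 0;0.03 -0.041 0 0 0 0 0;0.03 -0.041 0 0 0 0 0' 40
python3 - <<'E'
from h import *
# target: drawer origin at 105 mm before narrow shell origin; grip is ~24 mm ahead of the origin
o=get_obs();print(o['tool_pos'],o['opening'],o['contact_force'])
sh=np.array([.649,.0764]);y=.066;u=np.array([np.cos(y),np.sin(y)])
for d in (.115,.04): plan((*(sh-u*(d+.024)),o['tool_pos'][2]),y)
E
```

```text
t: 5.02
tool_pos: [0.5026, 0.2872, 0.0117]
tool_rot: [-0.03, 3.14, 0.001]
contact_force: [-0.6, 0.6, 3.9]
opening: 0.0437
grip_force: 41.8
[0.5026 0.2872 0.0117] 0.0437051966482696 [-0.5851  0.6027  3.9337]
t 5.02 shift [-0.0035 -0.22   -0.0002] rot [ 0.0007  0.002  -0.0467] rows 5.277084460643325 0.3740330682308956
t 5.02 shift [-0.0784 -0.2165 -0.    ] rot [ 0.0007  0.002  -0.0467] rows 5.522411971583481 0.3740330682308956
```

Grip is good: opening 43.7 mm against a 44 mm drawer. While it stays still, I'll check the narrow shell against the earlier wrist picture.

Run:
```python
from h import *
W=vision.camera_params('wrist');T=np.eye(4);T[:3,:3]=R.from_rotvec([.055,-3.14,0]).as_matrix();T[:3,3]=[.4796,.2907,.221];W['T']=T@np.array(W['tool_from_camera'])
im=cv2.imread('pics/w1.png');hsv=cv2.cvtColor(im,cv2.COLOR_BGR2HSV)
wh=cv2.inRange(hsv,(0,0,215),(180,50,255));wh[:290]=0;wh[345:]=0;wh[:,125:]=0
c=max(cv2.findContours(wh,cv2.RETR_EXTERNAL,cv2.CHAIN_APPROX_NONE)[0],key=cv2.contourArea)[:,0]
q=np.array([c[c.sum(1).argmin()],c[(c[:,0]-c[:,1]).argmax()]],float);print(q,onz(W,q,.06))
S,D=cam('scene'),cam('side');o=lambda p,f:(np.array(p,float)+.5)/5-.5+f
print('scene FR,FL',onz(S,o([(195,203),(90,163),(175,55),(282,93)],(270,150)),.06))
print('side FR FL BL BR',onz(D,o([(312,70),(297,160),(80,140),(102,68)],(180,190)),.06))
print('tri FR FL',tri(W,q,S,o([(195,203),(90,163)],(270,150))))
# side-face sampling: right edge of the front in w1 (rows) for the front line
s=cv2.imread('pics/scene0.png');hs=cv2.cvtColor(s,cv2.COLOR_BGR2HSV);m=cv2.inRange(hs,(0,0,205),(180,40,255));k=np.zeros_like(m);k[155:195,285:330]=m[155:195,285:330]
cc=cv2.convexHull(max(cv2.findContours(k,cv2.RETR_EXTERNAL,cv2.CHAIN_APPROX_NONE)[0],key=cv2.contourArea));a=cv2.approxPolyDP(cc,2.5,True)[:,0].astype(float);print('mask corners',a,onz(S,a,.06))
```

```text
[[ 33. 301.]
 [ 86. 301.]] [[0.6083 0.0459 0.06  ]
 [0.6044 0.1039 0.06  ]]
scene FR,FL [[0.6065 0.0433 0.06  ]
 [0.6029 0.1027 0.06  ]
 [0.6989 0.1116 0.06  ]
 [0.7026 0.0486 0.06  ]]
side FR FL BL BR [[0.6038 0.0408 0.06  ]
 [0.5974 0.1128 0.06  ]
 [0.7002 0.1065 0.06  ]
 [0.7058 0.0479 0.06  ]]
tri FR FL [[0.6091 0.0445 0.0579 0.0009]
 [0.6045 0.1035 0.0589 0.0009]]
mask corners [[305. 161.]
 [325. 168.]
 [308. 191.]
 [288. 182.]] [[0.6981 0.1098 0.06  ]
 [0.7019 0.0512 0.06  ]
 [0.6033 0.0431 0.06  ]
 [0.6041 0.1023 0.06  ]]
```

```bash
python3 jog.py '0.03 0 0 -0.02 0 0 0;0.03 0 0 -0.05 0 0 0;0.03 0 0 -0.08 0 0 0;0.03 0 0 -0.085 0 0 0;0.03 -0.001 -0.015 -0.085 0 0 -0.02;0.03 -0.001 -0.045 -0.085 0 0 -0.046;0.03 -0.001 -0.08 -0.085 0 0 -0.046;0.03 -0.001 -0.115 -0.085 0 0 -0.046;0.03 -0.001 -0.15 -0.085 0 0 -0.046;0.03 -0.001 -0.185 -0.085 0 0 -0.046;0.03 -0.003 -0.21 -0.085 0 0 -0.046;0.03 -0.003 -0.22 -0.085 0 0 -0.046;0.03 -0.003 -0.22 -0.085 0 0 -0.046;0.03 -0.003 -0.22 -0.055 0 0 -0.046;0.03 -0.003 -0.22 -0.025 0 0 -0.046;0.03 -0.003 -0.22 -0.01 0 0 -0.046;0.03 -0.003 -0.22 -0.01 0 0 -0.046' 40
python3 - <<'E'
from h import *
snap('scene','s3.png');snap('side','d3.png')
c=lambda f,x,y,w,h:cv2.resize(cv2.imread('pics/'+f)[y:y+h,x:x+w],(400,300),interpolation=cv2.INTER_CUBIC)
cv2.imwrite('pics/v3.png',np.hstack([c('s3.png',260,150,80,60),c('d3.png',190,190,100,75)]))
plan((*(np.array([.651,.0767])-np.array([.998,.065])*(.115+.024)),.0117),.065)
E
```

```text
t: 6.43
tool_pos: [0.5047, 0.0683, 0.0155]
tool_rot: [0.104, -3.13, -0.002]
contact_force: [-1.1, 0.3, -1.2]
opening: 0.0437
grip_force: 41.4
t 6.53 shift [-0.0039 -0.0005  0.0081] rot [ 0.0005 -0.0016  0.0015] rows 0.21494189446024428 0.01796583106536387
```

View pics/v3.png

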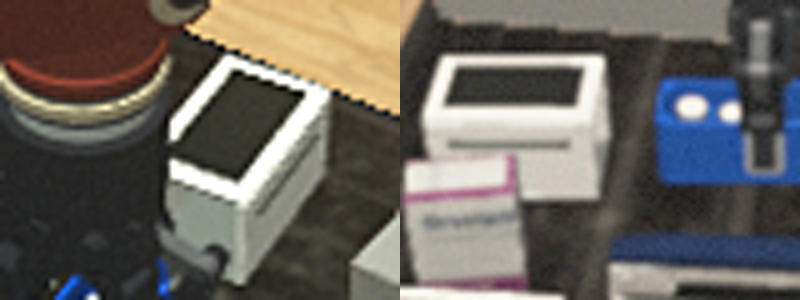

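Drawer is held level in front of the narrow shell, with its tail about 30 mm short of the mouth. Lower it and start the insertion.

```bash
python3 jog.py '0.03 0 0 0.006 0 0 0;0.03 -0.01 0 0.007 0 0 0;0.03 -0.025 0 0.007 0 0 0;0.03 -0.037 0 0.007 0 0 0;0.03 -0.049 0 0.007 0 0 0;0.03 -0.049 0 0.007 0 0 0' 40; python3 jog.py '0.03 -0.012 0 0 0 0 0;0.03 -0.022 0 0 0 0 0;0.03 -0.022 0 0 0 0 0' 40
python3 - <<'E'
from h import *
o=get_obs();print(o['tool_pos'],o['contact_force'],o['opening'])
plan((*(np.array([.651,.0767])-np.array([.998,.065])*(.045+.024)),.0117),.065)
E
```

```text
t: 7.03
tool_pos: [0.5618, 0.0702, 0.0154]
tool_rot: [-0.102, 3.134, -0.0]
contact_force: [-0.6, 0.2, -0.9]
opening: 0.0435
grip_force: 41.4
t: 7.28
tool_pos: [0.5822, 0.0715, 0.0145]
tool_rot: [-0.102, 3.137, -0.0]
contact_force: [-0.4, -0.3, -2.0]
opening: 0.0437
grip_force: 41.5
[0.5822 0.0715 0.0145] [-0.3997 -0.2756 -1.9772] 0.043662418733344664
t 7.28 shift [-0.      0.0007  0.0028] rot [-0.0002  0.0033  0.0002] rows 0.06967389830719152 0.026127998867713567
```

```bash
python3 jog.py '0.03 0 0.0 0.003 0 0 0;0.03 0 0.0 0.003 0 0 0;0.054 0 0 0.001 0 0 0;0.054 0 0 0.001 0 0 0;0.054 0 0 0.001 0 0 0;0.054 0 0 -0.03 0 0 0;0.054 0 0 -0.07 0 0 0;0.03 0.04 0 -0.075 0 0 0;0 0.08 0 -0.075 0 0 0;0 0.092 0 -0.075 0 0 0;0 0.092 0 -0.075 0 0 0;0 0.092 0 -0.04 0 0 0;0 0.092 0 -0.005 0 0 0;0 0.092 0 0 0 0 0;0 0.092 0 0 0 0 0' 40
python3 - <<'E'
from h import *
snap('side','d4.png')
plan((*(np.array([.651,.0767])-np.array([.998,.065])*(.651-.56)),.0137),.065)
D=cam('side');im=cv2.imread('pics/d4.png');hsv=cv2.cvtColor(im,cv2.COLOR_BGR2HSV)
b=cv2.inRange(hsv,(105,150,60),(125,255,255));b[:190]=0;b[243:]=0;b[:,:220]=0;b[:,300:]=0
ys,xs=np.nonzero(b);print('blue cols',xs.min(),xs.max(),'rows',ys.min(),ys.max())
r=xs[ys<=ys.min()+4].max();print('front rim x', onz(D,[[r,ys[xs==r].min()]],.048))
E
```

```text
t: 8.53
tool_pos: [0.4859, 0.0655, 0.0107]
tool_rot: [0.102, -3.134, -0.001]
contact_force: [-0.3, -0.7, 0.6]
opening: -0.0002
grip_force: 0.0
t 8.58 shift [-0.0725  0.0006 -0.001 ] rot [ 0.0002 -0.002   0.0002] rows 1.7383039801043665 0.0161986963604062
blue cols 239 262 rows 211 237
front rim x [[0.5541 0.0505 0.048 ]]
```

```bash
python3 jog.py '0 -0.015 0.0005 0 0 0 0;0 -0.03 0.0005 0 0 0 0;0 -0.04 0.0005 0 0 0 0;0 -0.05 0.0005 0 0 0 0;0 -0.058 0.0005 0 0 0 0;0 -0.062 0.0005 0 0 0 0;0 -0.062 0.0005 0 0 0 0' 40; python3 jog.py '0 -0.004 0 0 0 0 0;0 -0.008 0 0 0 0 0;0 -0.008 0 0 0 0 0'
```

```text
t: 9.17
tool_pos: [0.5511, 0.07, 0.0139]
tool_rot: [-0.102, 3.138, -0.0]
contact_force: [-0.7, 0.5, 0.5]
opening: -0.0
grip_force: 0.0
t: 9.42
tool_pos: [0.5582, 0.0705, 0.0133]
tool_rot: [-0.102, 3.139, -0.0]
contact_force: [-0.2, 0.0, 1.1]
opening: -0.0
grip_force: 0.0
```

```bash
python3 jog.py '0 -0.003 0 0 0 0 0;0 -0.006 0 0 0 0 0;0 -0.006 0 0 0 0 0'
python3 - <<'E'
from h import *
snap('scene','s5.png');snap('side','d5.png')
c=lambda f,x,y,w,h:cv2.resize(cv2.imread('pics/'+f)[y:y+h,x:x+w],(400,300),interpolation=cv2.INTER_CUBIC)
cv2.imwrite('pics/v5.png',np.hstack([c('s5.png',260,150,80,60),c('d5.png',190,190,100,75)]))
print(get_obs()['contact_force'],get_obs()['tool_pos'])
E
```

```text
t: 9.67
tool_pos: [0.5642, 0.0709, 0.0133]
tool_rot: [-0.102, 3.14, -0.0]
contact_force: [-0.3, -0.4, 1.0]
opening: 0.0003
grip_force: 0.1
[-0.289   0.3078 -0.7038] [0.5641 0.0709 0.0134]
```

View pics/v5.png

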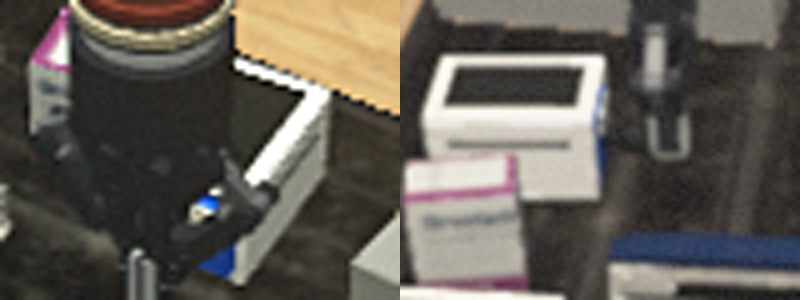

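Drawer is nearly home: the side view shows only a thin strip of blue in front of the mouth, and the fingertip touching the knob. I'll keep pushing until the back wall pushes back.

```bash
python3 jog.py '0 -0.002 0 0 0 0 0;0 -0.004 0 0 0 0 0;0 -0.004 0 0 0 0 0'; python3 jog.py '0 -0.002 0 0 0 0 0;0 -0.003 0 0 0 0 0;0 -0.003 0 0 0 0 0'
```

```text
t: 10.02
tool_pos: [0.5645, 0.071, 0.0126]
tool_rot: [0.103, -3.131, 0.0]
contact_force: [-9.8, -1.0, 6.5]
opening: 0.0002
grip_force: 5.5
t: 10.27
tool_pos: [0.5646, 0.0711, 0.0119]
tool_rot: [0.103, -3.123, 0.001]
contact_force: [-18.8, -1.7, 12.9]
opening: 0.0001
grip_force: 9.8
```

```bash
python3 jog.py '0 -0.001 0 0 0 0 0;0 -0.002 0 0 0 0 0;0 -0.002 0 0 0 0 0'
```

```text
t: 10.52
tool_pos: [0.5646, 0.0712, 0.0114]
tool_rot: [0.103, -3.118, 0.001]
contact_force: [-24.4, -2.5, 17.1]
opening: 0.0005
grip_force: 12.8
```

```bash
python3 jog.py '0 0.01 0 0 0 0 0;0 0.04 0 0 0 0 0;0 0.08 0 -0.01 0 0 0;0.06 0.1 0 -0.05 0 0 0;0.085 0.1 0 -0.09 0 0 0;0.085 0.1 0 -0.13 0 0 0;0.085 0.1 0 -0.17 0 0 0;0.085 0.1 0 -0.2 0 0 0;0.085 0.1 0 -0.2 0 0 0;0.085 0.1 0 -0.2 0 0 0'
python3 - <<'E'
from h import *
plan((.37,-.19,.22),-.38)
W=cam('wrist');snap('wrist','w6.png');im=cv2.imread('pics/w6.png');hsv=cv2.cvtColor(im,cv2.COLOR_BGR2HSV)
b=cv2.inRange(hsv,(105,150,60),(125,255,255))
pp=proj(W,[[.605,.074,0],[.605,.074,.06],[.651,.077,.06],[.605,.052,.0],[.605,.098,0]]);print('expected px mouth bottom/top/origin top',pp)
k=np.zeros_like(b);x,y=pp[0].astype(int);k[max(0,y-60):y+60,x-60:x+60]=b[max(0,y-60):y+60,x-60:x+60]
ys,xs=np.nonzero(k);print('blue',xs.min(),xs.max(),ys.min(),ys.max())
for cpx in range(xs.min(),xs.max()+1,8): print(cpx,ys[xs==cpx].min(), onz(W,[[cpx,ys[xs==cpx].min()-.5]],0.)[0], end=' | ')
S=cam('scene');snap('scene','s6.png')
E
```

```text
t: 11.35
tool_pos: [0.4746, 0.065, 0.2164]
tool_rot: [-0.102, 3.133, -0.0]
contact_force: [-0.0, -0.1, 0.3]
opening: 0.0834
grip_force: 0.0
t 11.35 shift [ 0.121  -0.2476 -0.0043] rot [0.001  0.0066 0.4452] rows 6.609639781458843 3.5619861358211513
expected px mouth bottom/top/origin top [[275.5289 284.6579]
 [275.6351 315.2516]
 [275.5754 353.0575]
 [256.3942 283.5277]
 [296.3521 285.8479]]
blue 254 295 286 312
254 303 [0.6303 0.0504 0.    ] | 262 286 [0.6071 0.0586 0.    ] | 270 308 [0.6359 0.0695 0.    ] | 278 308 [0.6352 0.0789 0.    ] | 286 286 [0.6053 0.0861 0.    ] | 294 301 [0.6245 0.0969 0.    ] |
```

Narrow drawer is flush: its panel foot lies at x≈0.606 on the mouth line, yaw ≈0.065. On to the wide drawer.

```bash
python3 jog.py '0.085 0.121 -0.248 -0.004 0 0.006 0.445;0.085 0.121 -0.248 -0.004 0 0.006 0.445;0.085 0.121 -0.248 -0.004 0 0.006 0.445;0.085 0.121 -0.248 -0.004 0 0.006 0.445;0.085 0.121 -0.248 -0.004 0 0.006 0.445;0.085 0.121 -0.248 -0.004 0 0.006 0.445;0.085 0.121 -0.248 -0.004 0 0.006 0.445;0.085 0.121 -0.248 -0.004 0 0.006 0.445;0.085 0.121 -0.248 -0.004 0 0.006 0.445;0.085 0.121 -0.248 -0.004 0 0.006 0.445'
python3 - <<'E'
from h import *
W=cam('wrist');snap('wrist','w7.png');im=cv2.imread('pics/w7.png');hsv=cv2.cvtColor(im,cv2.COLOR_BGR2HSV)
b=cv2.inRange(hsv,(105,150,50),(125,255,255))
print('exp rim px',proj(W,[[.3927,-.1655,.048],[.4763,-.2015,.048],[.4561,-.255,.048],[.3719,-.2205,.048]]))
n,l,st,ce=cv2.connectedComponentsWithStats(b)
for s,c in zip(st[1:],ce[1:]):
    if s[4]>150: print(s,c)
cv2.imwrite('pics/w7b.png',cv2.resize(im,(800,600),interpolation=cv2.INTER_CUBIC))
E
```

```text
t: 12.28
tool_pos: [0.3679, -0.1897, 0.2155]
tool_rot: [-0.592, -3.076, -0.003]
contact_force: [0.3, -1.0, 0.3]
opening: 0.0855
grip_force: 0.0
exp rim px [[309.3381 201.2746]
 [304.1912 289.6611]
 [246.6044 290.6073]
 [245.1445 202.396 ]]
[388   3  66  60 559] [423.4526  29.7979]
[ 246  191   67  101 4970] [277.6078 242.1099]
[537 280  23  28 347] [550.2968 291.7291]
```

View pics/w7b.png

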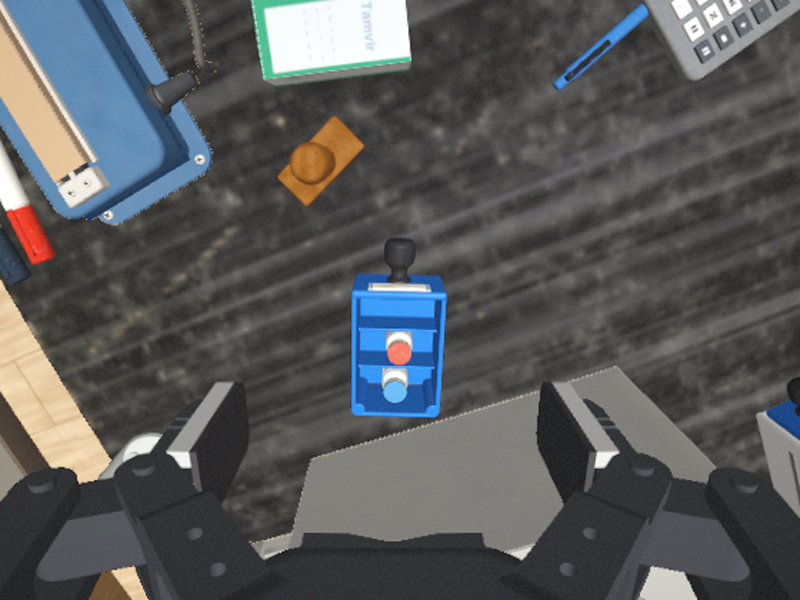

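Wrist view (800x600 scale): the wide drawer's rim corners are about (352,293), (446,293), (440,415) and (352,415), with its knob at (400,252). The cabinet's top edge runs from (310,457) to (617,367).

Run:
```python
from h import *
W=cam('wrist');o=lambda p:(np.array(p,float)+.5)*.7-.5
q=onz(W,o([(446,293),(440,415),(352,415),(352,293)]),.048);print(q)
f=(q[1]+q[2]-q[0]-q[3])/2;l=(q[0]+q[3-0]-0)/1;c=q.mean(0)
yaw=np.arctan2(f[1],f[0]);lat=q[0]-q[3];print('c',c,'yaw',yaw,np.arctan2(-lat[0],lat[1]),'L',np.hypot(*f[:2]),'W',np.hypot(*lat[:2]))
kn=onz(W,o([(400,252)]),.022);print('knob',kn)
e=onz(W,o([(310,457),(617,367)]),.155);print('cabinet top edge',e)
n=np.array([[0,-1],[1,0]])@(e[1]-e[0])[:2];n/=np.hypot(*n)
u=np.array([np.cos(yaw),np.sin(yaw)]);v=np.array([-u[1],u[0]])
for off in (-.03,-.02,0):
    g=c[:2]+u*off; cs=[g+u*a+v*b2 for a in (-.038,.038) for b2 in (-.0425,.0425)]+[g+u*a+v*b2 for a in (.013,) for b2 in(-.057,.057)]
    print(off,'gap to cabinet: body',[round(abs((x-e[0,:2])@n),4)*np.sign((x-e[0,:2])@n) for x in cs])
print('tail gap',[(q[i,:2]-e[0,:2])@n for i in range(4)])
g=c[:2]-u*.022
plan((*g,.10),yaw);plan((*g,.012),yaw)
```

```text
[[ 0.3974 -0.1641  0.048 ]
 [ 0.479  -0.1981  0.048 ]
 [ 0.4564 -0.255   0.048 ]
 [ 0.375  -0.2204  0.048 ]]
c [ 0.427  -0.2094  0.048 ] yaw -0.39841496798091086 -0.3783975315943073 L 0.0884205066112622 W 0.06049464217350804
knob [[ 0.3665 -0.1834  0.022 ]]
cabinet top edge [[ 0.4164 -0.2506  0.155 ]
 [ 0.4253 -0.1038  0.155 ]]
-0.03 gap to cabinet: body [np.float64(0.0702), np.float64(0.042), np.float64(-0.0015), np.float64(-0.0297), np.float64(0.0269), np.float64(-0.0109)]
-0.02 gap to cabinet: body [np.float64(0.0608), np.float64(0.0326), np.float64(-0.0109), np.float64(-0.0391), np.float64(0.0175), np.float64(-0.0204)]
0 gap to cabinet: body [np.float64(0.0419), np.float64(0.0137), np.float64(-0.0298), np.float64(-0.058), np.float64(-0.0014), np.float64(-0.0392)]
tail gap [np.float64(0.02418772821106748), np.float64(-0.059345807323166765), np.float64(-0.040182011496314105), np.float64(0.04311050114471653)]
t 12.33 shift [-0.041   0.0036  0.1155] rot [-0.0003 -0.0083  0.0195] rows 2.940058080113681 0.1698184916102034
t 12.33 shift [-0.0417  0.0036  0.2035] rot [-0.0003 -0.0083  0.0195] rows 4.982142119259255 0.1698184916102034
```

Run:
```python
from h import *
W=vision.camera_params('wrist');T=np.eye(4);T[:3,:3]=R.from_rotvec([.055,-3.14,0]).as_matrix();T[:3,3]=[.4796,.2907,.221];W['T']=T@np.array(W['tool_from_camera'])
for n,f,P in (('scene','scene0.png',cam('scene')),('scene','s6.png',cam('scene')),('side','d4.png',cam('side')),('wrist','w1.png',W)):
  for name,c in (('wide',(.6355,.2923)),('narrow',(.654,.077))):
    im=cv2.imread('pics/'+f);hsv=cv2.cvtColor(im,cv2.COLOR_BGR2HSV)
    x,y=proj(P,[[*c,.06]])[0].astype(int)
    for vt in (185,205):
        m=cv2.inRange(hsv,(0,0,vt),(180,45,255));k=np.zeros_like(m)
        hw=45
        k[max(0,y-hw):y+hw,max(0,x-hw):x+hw]=m[max(0,y-hw):y+hw,max(0,x-hw):x+hw]
        n_,l,st,ce=cv2.connectedComponentsWithStats(k)
        i=1+st[1:,4].argmax(); cs=cv2.findContours((l==i).astype(np.uint8),cv2.RETR_EXTERNAL,cv2.CHAIN_APPROX_NONE)[0]
        h=cv2.convexHull(max(cs,key=cv2.contourArea))[:,0].astype(float)
        g=onz(P,h,.06)[:,:2]; r=cv2.minAreaRect((g*1000).astype(np.float32)); print(name,f,vt,[np.round(v,1) for v in r])
```

```text
wide scene0.png 185 [array([634.2, 291. ]), array([101.9,  83.3]), np.float64(0.5)]
wide scene0.png 205 [array([635.2, 290.8]), array([98.7, 81. ]), np.float64(0.9)]
narrow scene0.png 185 [array([650.9,  76.3]), array([102.1,  63.4]), np.float64(4.8)]
narrow scene0.png 205 [array([651.5,  76.4]), array([100.7,  62.5]), np.float64(3.9)]
wide s6.png 185 [array([720.2, 496.5]), array([106.2,  58.6]), np.float64(42.4)]
wide s6.png 205 [array([725.5, 505.6]), array([86.1, 52.4]), np.float64(42.4)]
narrow s6.png 185 [array([650.9,  76.3]), array([102.1,  63.4]), np.float64(4.8)]
narrow s6.png 205 [array([651.5,  76.4]), array([100.7,  62.5]), np.float64(3.9)]
wide d4.png 185 [array([629.7, 315.3]), array([109.6, 128. ]), np.float64(1.3)]
wide d4.png 205 [array([634.2, 310.3]), array([ 99.8, 117.2]), np.float64(1.1)]
narrow d4.png 185 [array([641.5, 110.7]), array([116.9, 129.3]), np.float64(5.0)]
narrow d4.png 205 [array([647.6, 111.2]), array([103. , 129.4]), np.float64(5.1)]
wide w1.png 185 [array([635.6, 292.6]), array([97.2, 78.8]), np.float64(0.9)]
wide w1.png 205 [array([635.8, 292.6]), array([96.1, 78.4]), np.float64(0.9)]
narrow w1.png 185 [array([637.9,  78.3]), array([66.4, 64.5]), np.float64(4.9)]
narrow w1.png 205 [array([638.5,  77. ]), array([66.2, 60.6]), np.float64(4.2)]
```

```bash
python3 jog.py '0.085 -0.041 0.0035 0.05 0 -0.008 0.006;0.085 -0.041 0.0035 0.09 0 -0.008 0.006;0.085 -0.041 0.0035 0.12 0 -0.008 0.006;0.085 -0.041 0.0035 0.16 0 -0.008 0.006;0.085 -0.041 0.0035 0.185 0 -0.008 0.006;0.085 -0.041 0.0035 0.206 0 -0.008 0.006;0.085 -0.041 0.0035 0.206 0 -0.008 0.006;0.085 -0.041 0.0035 0.206 0 -0.008 0.006;0.045 -0.041 0.0035 0.206 0 -0.008 0.006;0.045 -0.041 0.0035 0.206 0 -0.008 0.006;0.045 -0.041 0.0035 0.206 0 -0.008 0.006;0.045 -0.041 0.0035 0.206 0 -0.008 0.006;0.045 -0.041 0.0035 0.206 0 -0.008 0.006;0.045 -0.041 0.0035 0.206 0 -0.008 0.006' 40
```

```text
t: 13.5
tool_pos: [0.4085, -0.2032, 0.0136]
tool_rot: [0.601, 3.077, -0.005]
contact_force: [0.4, 2.4, 6.7]
opening: 0.0614
grip_force: 44.7
```

Wide drawer gripped at 61.4 mm against 62. Work out the carry.

```bash
python3 -c "
from h import *
plan((.4976,.2902,.1186),.016)"
```

```text
t 13.5 shift [ 0.1023  0.4905 -0.1066] rot [-0.0032  0.0064 -0.4016] rows 12.283976527070253 3.213236175799805
```

```bash
python3 jog.py '0.045 0 0 -0.015 0 0 0;0.045 0 0 -0.045 0 0 0;0.045 0 0 -0.08 0 0 0;0.045 0 0 -0.106 0 0 0;0.045 0.003 0.012 -0.106 0 0 -0.01;0.045 0.008 0.04 -0.106 0 0 -0.03;0.045 0.016 0.075 -0.106 0 0 -0.06;0.045 0.023 0.11 -0.106 0 0 -0.09;0.045 0.03 0.145 -0.106 0 0 -0.12;0.045 0.038 0.18 -0.106 0 0 -0.15;0.045 0.045 0.215 -0.106 0 0 -0.18;0.045 0.052 0.25 -0.106 0 0 -0.21;0.045 0.059 0.285 -0.106 0 0 -0.24;0.045 0.067 0.32 -0.106 0 0 -0.27;0.045 0.074 0.355 -0.106 0 0 -0.3;0.045 0.082 0.39 -0.106 0 0 -0.33;0.045 0.089 0.425 -0.106 0 0 -0.36;0.045 0.096 0.46 -0.106 0 0 -0.39;0.045 0.1 0.48 -0.106 0 0 -0.4;0.045 0.102 0.49 -0.106 0 0 -0.402' 45
python3 - <<'E'
from h import *
vision.get_image('scene');vision.get_image('scene')
o=get_obs();print(o['tool_pos'],o['opening'],o['contact_force'])
plan((.4976,.2902,.018),.016)
E
```

```text
t: 15.17
tool_pos: [0.4955, 0.2931, 0.1154]
tool_rot: [-0.03, 3.141, -0.003]
contact_force: [0.0, -0.3, -1.1]
opening: 0.0608
grip_force: 50.0
[0.4956 0.2914 0.1154] 0.06131602738626201 [ 0.1975 -0.5405 -1.555 ]
t 15.27 shift [-0.0019 -0.001   0.0975] rot [-0.0027  0.0004  0.0023] rows 2.337533272032169 0.028675032686391724
```

```bash
python3 jog.py '0.045 -0.002 -0.001 0.03 0 0 0.002;0.045 -0.002 -0.001 0.06 0 0 0.002;0.045 -0.002 -0.001 0.085 0 0 0.002;0.045 -0.002 -0.001 0.097 0 0 0.002;0.045 -0.002 -0.001 0.099 0 0 0.002;0.045 -0.002 -0.001 0.099 0 0 0.002;0.045 -0.015 -0.001 0.099 0 0 0.002;0.045 -0.03 -0.001 0.099 0 0 0.002;0.045 -0.04 -0.001 0.099 0 0 0.002;0.045 -0.04 -0.001 0.099 0 0 0.002' 45; python3 jog.py '0.045 -0.01 0 0 0 0 0;0.045 -0.02 0 0 0 0 0;0.045 -0.03 0 0 0 0 0;0.045 -0.03 0 0 0 0 0' 45
python3 - <<'E'
from h import *
o=get_obs();print(o['tool_pos'],o['contact_force'],o['opening'])
D=cam('side');snap('side','d8.png');plan((.5675,.2914,.0136),.016)
im=cv2.imread('pics/d8.png');hsv=cv2.cvtColor(im,cv2.COLOR_BGR2HSV)
b=cv2.inRange(hsv,(105,150,60),(125,255,255))
n,l,st,ce=cv2.connectedComponentsWithStats(b);print([s for s in st[1:] if s[4]>60])
print('stapler/cartons shift', [cv2.phaseCorrelate(*[cv2.cvtColor(cv2.imread('pics/'+f),cv2.COLOR_BGR2GRAY)[y0:y1,x0:x1].astype(np.float64) for f in ('side0.png','d8.png')]) for x0,y0,x1,y1 in ((238,246,300,272),(190,228,222,262),(280,320,312,360))])
E
```

```text
t: 16.1
tool_pos: [0.5397, 0.2902, 0.0199]
tool_rot: [-0.02, 3.135, -0.001]
contact_force: [0.3, 0.7, -1.8]
opening: 0.0616
grip_force: 49.5
t: 16.43
tool_pos: [0.5687, 0.2903, 0.018]
tool_rot: [-0.021, 3.138, -0.002]
contact_force: [-0.4, 0.2, -1.5]
opening: 0.061
grip_force: 49.4
[0.5687 0.2903 0.018 ] [-0.437   0.2151 -1.4662] 0.06098432101935176
t 16.48 shift [0.0001 0.0011 0.004 ] rot [-0.0018  0.0022 -0.0024] rows 0.099726136839826 0.029920050159117556
[array([225, 271,  29,  40, 449], dtype=int32)]
stapler/cartons shift [((0.026284366458931174, 0.660844894044887), 0.6979444737093579), ((-0.8131518490889569, 0.32753533260128975), 0.5271176333097065), ((-0.0037060590365634027, 0.04401568438142078), 0.93364058786282)]
```

```bash
python3 jog.py '0.045 0 0.001 0.004 0 0 0;0.045 0 0.001 0.0045 0 0 0;0.045 0 0.001 0.0045 0 0 0;0.074 0 0.001 0.003 0 0 0;0.074 0 0.001 0.003 0 0 0;0.074 0 0.001 0.003 0 0 0;0.074 0 0.001 -0.03 0 0 0;0.074 0 0.001 -0.07 0 0 0;0.04 0.04 0.0005 -0.075 0 0 0;0 0.08 0 -0.075 0 0 0;0 0.092 0 -0.075 0 0 0;0 0.092 0 -0.075 0 0 0;0 0.092 0 -0.04 0 0 0;0 0.092 0 -0.005 0 0 0;0 0.092 0 0.004 0 0 0;0 0.092 0 0.004 0 0 0;0 0.092 0 0.004 0 0 0' 45
python3 -c "
from h import *
u=np.array([1,.016]);plan((.541,.2924-.016*.0915,.013),.016)"
```

```text
t: 17.9
tool_pos: [0.4749, 0.2889, 0.0131]
tool_rot: [-0.022, 3.141, -0.004]
contact_force: [0.3, 1.0, 0.3]
opening: -0.0002
grip_force: 0.0
t 17.9 shift [-0.0662  0.0011  0.0001] rot [-0.0025  0.0007 -0.0021] rows 1.5868384951981716 0.026379095415592583
```

```bash
python3 jog.py '0 -0.015 0.001 0 0 0 0;0 -0.028 0.001 0 0 0 0;0 -0.038 0.001 0 0 0 0;0 -0.048 0.001 0 0 0 0;0 -0.056 0.001 0 0 0 0;0 -0.062 0.001 0 0 0 0;0 -0.062 0.001 0 0 0 0' 40; python3 jog.py '0 -0.004 0 0 0 0 0;0 -0.007 0 0 0 0 0;0 -0.007 0 0 0 0 0'
```

```text
t: 18.48
tool_pos: [0.5381, 0.291, 0.014]
tool_rot: [-0.021, 3.138, -0.002]
contact_force: [-0.3, 0.8, -0.2]
opening: 0.0002
grip_force: 0.0
t: 18.73
tool_pos: [0.5436, 0.291, 0.0132]
tool_rot: [-0.022, 3.14, -0.003]
contact_force: [0.1, 0.2, -0.1]
opening: 0.0002
grip_force: 0.0
```

```bash
python3 jog.py '0 -0.002 0 0 0 0 0;0 -0.004 0 0 0 0 0;0 -0.004 0 0 0 0 0'
```

```text
t: 18.98
tool_pos: [0.5465, 0.291, 0.013]
tool_rot: [0.022, -3.14, 0.004]
contact_force: [-3.9, 0.7, 2.4]
opening: -0.0002
grip_force: 2.3
```

```bash
python3 jog.py '0 -0.002 0 0 0 0 0;0 -0.005 0 0 0 0 0;0 -0.005 0 0 0 0 0'; python3 jog.py '0 0.005 0 0 0 0 0;0 0.03 0 0 0 0 0;0 0.07 0 -0.01 0 0 0;0 0.1 0 -0.05 0 0 0;0.03 0.1 0 -0.09 0 0 0;0.06 0.1 0 -0.13 0 0 0;0.06 0.1 0 -0.17 0 0 0;0.06 0.1 0 -0.2 0 0 0;0.06 0.1 0 -0.2 0 0 0;0.06 0.1 0 -0.2 0 0 0'
python3 - <<'E'
from h import *
W=cam('wrist');snap('wrist','w9.png');snap('side','d9.png');snap('scene','s9.png')
hsv=cv2.cvtColor(cv2.imread('pics/w9.png'),cv2.COLOR_BGR2HSV);b=cv2.inRange(hsv,(105,150,60),(125,255,255))
pp=proj(W,[[.5865,.2917,0],[.5865,.2577,0],[.5865,.3257,0],[.5865,.2577,.06],[.5865,.3257,.06]]);print(pp)
x,y=pp[0].astype(int);k=np.zeros_like(b);k[y-40:y+50,x-50:x+50]=b[y-40:y+50,x-50:x+50]
ys,xs=np.nonzero(k);print(xs.min(),xs.max(),ys.min(),ys.max())
for c in range(xs.min()+3,xs.max()+1,8): print(c,onz(W,[[c,ys[xs==c].min()-.5]],0)[0],end='|')
for f,r in (('s9.png',(205,130,290,210)),('d9.png',(165,240,260,320)),('s9.png',(270,150,350,210)),('d9.png',(180,190,260,240))):
    h=cv2.cvtColor(cv2.imread('pics/'+f),cv2.COLOR_BGR2HSV);m=cv2.inRange(h,(105,150,60),(125,255,255))[r[1]:r[3],r[0]:r[2]]
    q=np.argwhere(m);print('\n',f,len(q),q.min(0)[::-1]+r[:2],q.max(0)[::-1]+r[:2])
E
```

```text
t: 19.23
tool_pos: [0.5467, 0.2909, 0.0123]
tool_rot: [0.022, -3.128, 0.007]
contact_force: [-18.4, -1.7, 13.3]
opening: -0.0
grip_force: 10.1
t: 20.07
tool_pos: [0.4541, 0.2909, 0.2168]
tool_rot: [-0.022, 3.133, 0.001]
contact_force: [0.1, -0.2, -1.1]
opening: 0.06
grip_force: 0.0
[[273.8758 285.2275]
 [244.3541 284.8141]
 [303.3744 285.5568]
 [239.5263 315.4429]
 [308.0263 316.2736]]
244 302 286 313
247 [0.59   0.2607 0.    ]|255 [0.5885 0.27   0.    ]|263 [0.587  0.2792 0.    ]|271 [0.6178 0.2887 0.    ]|279 [0.5907 0.2977 0.    ]|287 [0.588  0.3069 0.    ]|295 [0.5878 0.3161 0.    ]|
 s9.png 206 [218 159] [244 209]

 d9.png 38 [224 251] [250 307]

 s9.png 132 [291 185] [306 204]

 d9.png 5 [240 226] [240 230]
```

```bash
python3 -c "
from station import ctrl, vision, get_obs
print(ctrl.finish_job())"
```

```text
the job is handed in; nothing more can be done
None
```

I handed in the job at about 20 s: both drawers are pushed against the back walls of their own shells and measure flush to about 2 mm. The stapler and cartons showed no real movement when last checked, just before the final push, and the arm was clear of everything; the judge returned no verdict.

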